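# Clamp the sample cell with the sunken clamp knob

### The job

Stand the small straight-sided sample cell upright on the clamp's deck, between its jaw and its fixed V-block, and let go of it. Then turn the black knob down in the well of the white clamp housing clockwise until the jaw grips the cell snugly, stopping gently as soon as you feel it tighten because the cell is glass, and let go of the knob. Leave the other vials, the bottle and the rubber bulb where they are.

Things in the scene. Friction and masses are not known exactly. Their poses are not given: they have to be found in the camera images.
- clamp: Cell clamp, fixed: white housing 130 x 110 x 80 mm (x, y, z), origin on its underside below the knob's axis. In its top a round well 78 mm across, 38 mm deep. From its -y side an aluminium deck (84 mm wide, 12 mm high) reaches to y = -171 mm. On it the jaw moves along -y towards a fixed V-block (34 mm tall, 44 mm wide in x) whose place, unmeasured, varies by 10 mm: find the tight point by feel.
- seat (a point): Point on the deck's face (12 mm above the bench), 105 mm from the knob's axis along the clamp's -y, where the middle of the cell's underside is to be put; axes those of the clamp. A cell there has 5 to 9 mm free to the jaw and 5 to 15 mm to the V-block; the V-block centres it in x.
- trim_grip (a point): Centre of the knob's grip bar, on its vertical turning axis. Black bar 30 mm long (this point's x), 14 mm wide (y), 22 mm tall, on a disc 34 mm across and 4 mm thick on the well's floor. This point is half-way up the bar, 15 mm above the well's floor; the bar's top is 12 mm below the housing's top. 32 mm are free from each flat to the well's wall: enter with the gripper only partly open.
- trim (a joint): Knob angle (rad), grows clockwise from above, 0 (jaw back) to 1.7; starts at 0 to 0.2. Jaw advance 18 mm per rad; the cell gets tight between 0.75 and 1.35. Friction 0.18 N m, at rest acting either way (turn in equal steps and compare), and holds the knob when released (up to 10 N on the cell). Once tight, torque rises 1.9 N m per rad: sprung jaw, 6 N per mm; 1 N on the cell is 0.018 N m.
- jaw: The moving jaw, a grey block 26 mm wide (x), 10 mm thick (y) and 34 mm tall, standing from 13 to 47 mm above the bench on the -y side of the housing. Origin at its centre; axes those of the clamp. It presses with its -y face.
- cell: The sample cell, body frame: amber glass cylinder with straight sides, 28 mm in diameter, 72 mm tall with its black cap, 60 g. Origin at the centre of its underside, z up along it. It stands loose on the bench among the other two amber vials, and changes places with them. The glass bears a push of up to 20 N from the jaw.
- cell_mid (a point): Centre of the sample cell, half-way up (36 mm above its underside).
- tube: Bystander: amber vial with black cap, thin and tall, 20 mm in diameter, 105 mm tall. Origin at the centre of its underside. Not to be moved.
- jar: Bystander: squat amber jar with black cap, 46 mm in diameter, 55 mm tall. Origin at the centre of its underside. Not to be moved.
- reagent: Bystander: amber reagent bottle with blue cap, 70 mm in diameter, 150 mm tall. Origin at the centre of its underside. Not to be moved.
- bulb: Bystander: blue rubber bulb standing on the bench, 48 mm in diameter, 76 mm tall. Origin at the centre of its underside. Not to be moved.
Things that resemble listed ones, but are neither listed nor needed, are in the scene too. What is shaped like the cell but red or turquoise is not meant.

How it is judged:
By the outcome, as a careful person would: the job done as asked, in the order asked, and still so for the second after the job is handed in, with the robot touching nothing.
It also fails if it takes over 70 s, if anything falls off the work surface, if the arm or the gripper's body presses on something with over 40 N, if the wrist force passes 120 N, or if a joint passes its speed limit or range.

### The arm

A 6-joint arm with a two-finger parallel gripper is mounted at the origin on the work surface. World frame = base frame: x ahead of the robot, y to its left, z up, the work surface at z = 0. Lengths are in mm, angles in rad, forces in N, time in s.
With the tool pointing down it reaches from about 325 to 750 mm from the base axis. Payload 7.6 kg.
Tool frame: the origin (TCP) lies at the very end of the fingers, on their centre line; the grasp point (between the pads) lies 19 mm behind it (hold_point_z is the distance from the TCP to the grasp point, in mm); z points along the fingers, y is the line along which they close (so a half turn about z gives the same grasp; the last joint's range is limited). The gripper opens to 85 mm and grips with 20 to 120 N. Pads are 22 mm wide; open, the fingers measure 114 mm over their backs; the gripper's body (76 mm by 85 mm) begins 54 mm behind the grasp point. The pads swing forward as they close: fully open they stand 13 mm farther back than shut.
Start: joints at [1.171, 0.052, 1.401, -0, 1.689, -0.07], TCP at [170.007, 496.733, 231.323] pointing down, gripper open.
Joint ranges: [-2.9, 2.9], [-0.91, 2.17], [0.12, 2.37], [-1.06, 4.2], [0.26, 2.73], [-2.93, 2.93]. Speed limits (rad/s): [2.57, 2.57, 3.01, 3.14, 3.14, 3.14].

### API

Orientations are given as a rotation vector (axis times angle).
In Python, from station import * gives the robot as it stands.
- The arm moves only by the tool send_rows, never from a script. Its argument "commands" is a list of rows, each an object with "delta_pos": the shift along the world's x, y, z in cm, a list of three; "angular": the turn, a rotation vector about the world's x, y, z in degrees, a list of three. In form: [{"delta_pos": [tx, ty, tz], "angular": [ax, ay, az]}, ...]. A call has exactly 8 rows; each row shifts and turns the commanded pose from where the row before left it; what a row does not reach is not made up. A row lasts 1/8 s, in which the tool goes at most 62.5 mm and 10.7 degrees, less where a joint would pass 70% of its speed; a pose out of reach is approached as far as the arm can. A call is refused whole if a number of a shift passes 6.25 or a number of a turn 10.7, either way. A call with a gripper value outside its range is refused whole. "fingers" is the opening in per cent of the stroke, from 0 (shut) to 100 (fully open), set as the call begins (left out, the last holds). The fingers move at their own pace and stop on an object; "squeeze" is the grip in N (left out, the last holds). Time passes only in rows, so rows that do not move let the fingers close, or fill a call up. It gives the time, the measured TCP pose, the force, the opening and the grip force at its end, in the units of the state.
- observe(): the state, without advancing time (a new reading comes with each control period).
- snapshot(name): name is "side" or "top" or "wrist"; returns the picture (480x640x3 uint8, red, green, blue); there is no depth.
- camera_info(name): a dict with "mtx" (3x3 intrinsics, pixels), "R" (3x3) and "t" (3): a world point X has camera coordinates R X + t; the wrist camera has in their place "tool_from_camera" (4x4, takes a point from camera to tool coordinates, whose origin is the TCP and whose axes are the flange's). Camera axes: x right, y down, z forward; pixel columns grow to the right and rows downward; lengths in mm; the calibration is good to about 2 mm. A picture is of the moment at which its call begins: read the wrist's pose just before it. camera_info takes no time and is no camera call.
- sign_off(): hands the job in; it is judged then, once.
The state is a dict: "time_s": time; "q": joint angles; "qvel": joint speeds; "effort": joint torques, N m; "tcp_pos": TCP position; "eef_rot": TCP orientation; "ft_force": force on the tool from outside, world axes, zero at the start; "wrist_torque": the same for the moment, N m; "width": finger opening in mm; "grasp_force": force on a finger pad.
Only numpy, scipy, OpenCV 4.12 (cv2) and the standard library are available. Lean on these libraries where they do the work, as an engineer would, in place of code of your own. Each camera call takes 0.05 s, during which the arm holds its last target. There are 200 camera calls.

## Working session

There is one attempt and no reset: what is moved stays moved. The work goes in short steps, Python scripts to look and compute and a tool call to move; the robot and the scene stay as the last step left them, time stands still between calls to the robot, and variables do not carry over. Pictures are saved under pics/ and viewed, at most 10 in all, crops included, and the job is handed in when it is done.

Besides the shell and the picture viewer there is one more tool, called after ">>>" as name(argument=value, ...) on one line, values as JSON. send_rows: Moves the arm, as the interface text tells. Its arguments: {"type":"object","properties":{"commands":{"type":"array","items":{"type":"object","properties":{"delta_pos":{"type":"array","items":{"type":"number"}},"angular":{"type":"array","items":{"type":"number"}}}}},"fingers":{"type":"number"},"squeeze":{"type":"number"}},"required":["commands"]}

```bash
mkdir -p pics; ls; python3 - <<'E'
from station import *
import cv2,numpy as np
np.set_printoptions(precision=3,suppress=True)
for n in ("top","side"):
    cv2.imwrite(f"pics/{n}0.png",snapshot(n)[:,:,::-1]); c=camera_info(n); print(n,c)
print(camera_info("wrist")); print(observe())
E
```

```text
pics
top {'mtx': array([[452.869,   0.   , 317.896],
       [  0.   , 452.869, 243.237],
       [  0.   ,   0.   ,   1.   ]]), 'R': array([[ 0.199, -0.98 ,  0.006],
       [-0.959, -0.196, -0.206],
       [ 0.203,  0.035, -0.979]]), 't': array([ -86.368,  591.667, 1003.712])}
side {'mtx': array([[464.156,   0.   , 313.133],
       [  0.   , 464.156, 240.607],
       [  0.   ,   0.   ,   1.   ]]), 'R': array([[ 0.753, -0.658, -0.002],
       [-0.409, -0.467, -0.784],
       [ 0.515,  0.591, -0.621]]), 't': array([-406.121,  299.176,  753.962])}
{'mtx': array([[366.442,   0.   , 319.292],
       [  0.   , 366.442, 242.759],
       [  0.   ,   0.   ,   1.   ]]), 'tool_from_camera': array([[  -0.   ,   -0.949,   -0.314,   79.407],
       [   1.   ,   -0.   ,   -0.   ,    0.464],
       [  -0.   ,   -0.314,    0.949, -141.778],
       [   0.   ,    0.   ,    0.   ,    1.   ]])}
{'time_s': 0.1, 'q': array([ 1.171,  0.053,  1.402, -0.   ,  1.689, -0.07 ]), 'qvel': array([-0.   , -0.002, -0.003,  0.   , -0.001, -0.   ]), 'effort': array([  0.001, -38.258, -36.099,  -0.   ,   0.005,   0.   ]), 'tcp_pos': array([169.893, 496.482, 230.589]), 'eef_rot': array([-0.516, -3.099,  0.002]), 'ft_force': array([-0.592, -0.485,  0.041]), 'wrist_torque': array([-0.013, -0.028, -0.005]), 'grasp_force': 0.0, 'width': 85.29132096402871}
```

View pics/top0.png

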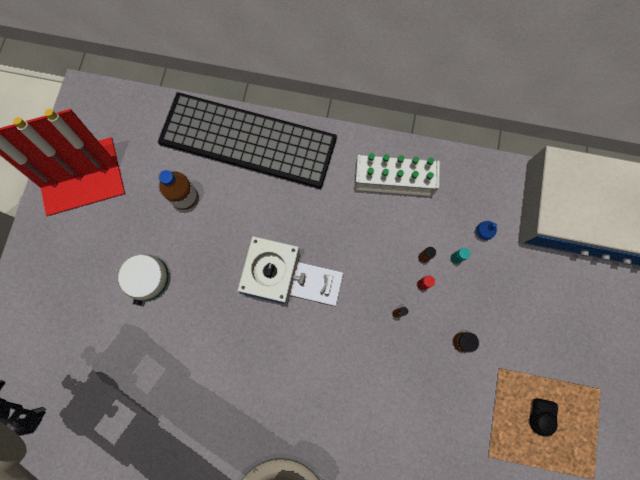

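View pics/side0.png

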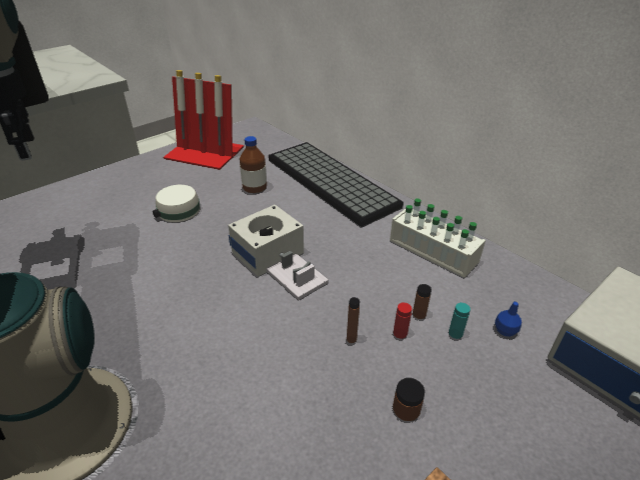

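The top view shows these candidates:
- Amber vial at (428,254), medium with straight sides. This is the cell.
- Thin, tall amber tube at (400,312).
- Squat amber jar at (466,342).
- Red lookalike at (427,283).
- Turquoise lookalike at (461,256).

The clamp knob is at (270,270), and its deck runs right to (340,288). In the side view the cell is at (423,302). I'll check it in a close crop.

```bash
python3 - <<'E'
import cv2,numpy as np
t=cv2.imread("pics/top0.png");s=cv2.imread("pics/side0.png")
def c(im,x,y,w,h,k): return cv2.resize(im[y:y+h,x:x+w],None,fx=k,fy=k,interpolation=cv2.INTER_CUBIC)
a=c(t,230,230,120,80,5)  # 600x400 -> 
b=c(t,390,235,90,60,4)   # 360x240
d=c(s,335,275,110,60,4)  # 440x240
o=np.zeros((600,800,3),np.uint8)
a=c(t,232,232,116,78,4.5); o[:a.shape[0],:a.shape[1]]=a
b=c(t,390,240,80,48,5); o[351:591,:400]=b
d=c(s,340,280,80+15,48,4.2); o[355:355+d.shape[0],401:401+d.shape[1]]=d
cv2.imwrite("pics/crop1.png",o)
E
```

```text
(no output)
```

View pics/crop1.png

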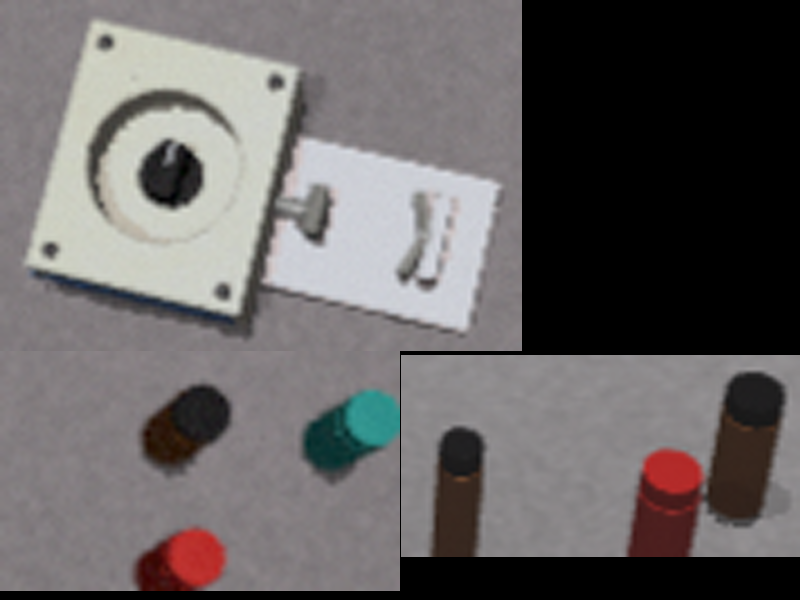

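The crop confirms a medium-width straight amber vial with a black cap, its cap centre at top pixel (430.4,252.6). The thin tube and the red vial are clearly different. Housing top corners in the crop are (93,20), (300,68), (238,318) and (27,265), and deck end corners are (500,184) and (466,332).

```bash
cat > h.py <<'E'
import numpy as np,cv2
from station import *
from scipy.spatial.transform import Rotation as Ro
np.set_printoptions(precision=2,suppress=True)
def cam(n,st=None):
    c=camera_info(n)
    if n!="wrist": return c["mtx"],c["R"],c["t"]
    T=c["tool_from_camera"];st=st or observe();Rt=Ro.from_rotvec(st["eef_rot"]).as_matrix()
    Rw=Rt@T[:3,:3];p=st["tcp_pos"]+Rt@T[:3,3]
    return c["mtx"],Rw.T,-Rw.T@p
def pz(cm,uv,z):
    K,R,t=cm;d=R.T@np.linalg.inv(K)@[uv[0],uv[1],1];o=-R.T@t
    return o+d*(z-o[2])/d[2]
def proj(cm,X):
    K,R,t=cm;q=K@(R@np.asarray(X,float)+t);return q[:2]/q[2]
E
python3 - <<'E'
from h import *
t=cam("top");s=cam("side")
print("cell",pz(t,(430.4,252.6),72), "side cap",pz(s,(340+(754-401)/4.2,280+(389-355)/4.2),72))
P=[pz(t,(232+x/4.5,232+y/4.5),80) for x,y in[(93,20),(300,68),(238,318),(27,265)]]
D=[pz(t,(232+x/4.5,232+y/4.5),12) for x,y in[(500,184),(466,332)]]
P=np.array(P);D=np.array(D);print(P,D)
print("sides",[np.linalg.norm(P[i]-P[i-1]) for i in range(4)],np.linalg.norm(D[0]-D[1]))
# fit: local corners: far x=+65? -y is toward right in image (-y world); 
L=np.array([[65,55],[65,-55],[-65,-55],[-65,55],[42,-171],[-42,-171]])
W=np.vstack([P,D])[:,:2]
c=W.mean(0);l=L.mean(0);H=(L-l).T@(W-c);a=np.arctan2(H[0,1]-H[1,0],H[0,0]+H[1,1])
R=np.array([[np.cos(a),-np.sin(a)],[np.sin(a),np.cos(a)]]);o=c-R@l
print("yaw deg",np.degrees(a),"axis",o,"seat",o+R@[0,-105],"res",W-(L@R.T+o))
st=observe();print(Ro.from_rotvec(st["eef_rot"]).as_matrix())
print("dist others jar, red", pz(t,(427,280),72))
E
```

```text
cell [ 625.36 -227.58   72.  ] side cap [ 626.56 -226.43   72.  ]
[[578.78 183.9   80.  ]
 [575.41  74.28  80.  ]
 [444.57  78.22  80.  ]
 [449.33 187.63  80.  ]] [[547.35 -39.67  12.  ]
 [465.71 -36.81  12.  ]]
sides [np.float64(129.49952390814985), np.float64(109.67532636040751), np.float64(130.90651106934993), np.float64(109.51580618490378)] 81.69230310482578
yaw deg -1.8706492397446464 axis [512.05 131.56] seat [508.62  26.62] res [[-0.03 -0.51]
 [ 0.19 -0.19]
 [-0.73 -0.49]
 [ 0.45 -1.02]
 [-1.1   1.05]
 [ 1.21  1.16]]
[[-0.95  0.32 -0.  ]
 [ 0.32  0.95 -0.  ]
 [ 0.   -0.   -1.  ]]
dist others jar, red [ 560.47 -229.43   72.  ]
```

>>> send_rows(commands=[{"delta_pos": [2.85, -4.5, 0], "angular": [0, 0, -4.6]}, {"delta_pos": [2.85, -4.5, 0], "angular": [0, 0, -4.6]}, {"delta_pos": [2.85, -4.5, 0], "angular": [0, 0, -4.6]}, {"delta_pos": [2.85, -4.5, 0], "angular": [0, 0, -4.6]}, {"delta_pos": [2.85, -4.5, 0], "angular": [0, 0, -4.6]}, {"delta_pos": [2.85, -4.5, 0], "angular": [0, 0, -4.6]}, {"delta_pos": [2.85, -4.5, 0], "angular": [0, 0, -4.6]}, {"delta_pos": [2.85, -4.5, 0], "angular": [0, 0, -4.6]}], fingers=65, squeeze=25)

```text
time_s: 1.1
tcp_pos: [398.5, 135.1, 231.1]
eef_rot: [-1.471, -2.776, -0.0]
ft_force: [-0.3, 0.2, 0.7]
width: 55.4
grasp_force: 0.0
```

>>> send_rows(commands=[{"delta_pos": [2.85, -4.5, 0], "angular": [0, 0, -4.6]}, {"delta_pos": [2.85, -4.5, 0], "angular": [0, 0, -4.6]}, {"delta_pos": [2.85, -4.5, 0], "angular": [0, 0, -4.6]}, {"delta_pos": [2.85, -4.5, 0], "angular": [0, 0, -4.6]}, {"delta_pos": [2.85, -4.5, 0], "angular": [0, 0, -4.6]}, {"delta_pos": [2.85, -4.5, 0], "angular": [0, 0, -4.6]}, {"delta_pos": [2.85, -4.5, 0], "angular": [0, 0, -4.6]}, {"delta_pos": [0, 0, 0], "angular": [0, 0, 0]}])

```text
time_s: 2.1
tcp_pos: [597.7, -181.1, 228.1]
eef_rot: [-2.182, -2.254, 0.003]
ft_force: [-0.1, 1.2, -0.2]
width: 55.4
grasp_force: 0.0
```

```bash
python3 - <<'E'
from h import *
st=observe();im=snapshot("wrist");c=cam("wrist",st)
cv2.imwrite("pics/w1.png",im[:,:,::-1])
R=Ro.from_rotvec(st["eef_rot"]).as_matrix()
print(st["time_s"],st["tcp_pos"],"yaw",np.degrees(np.arctan2(R[1,1],R[0,1])),R[:,2],st["width"],st["ft_force"])
for z in(0,72): print(proj(c,[626,-227,z]))
E
```

```text
2.1 [ 597.74 -181.12  228.14] yaw 1.8604734923653632 [-0.  0. -1.] 55.35071362506175 [-0.1   1.23 -0.2 ]
[343.79 247.78]
[348.84 274.3 ]
```

View pics/w1.png

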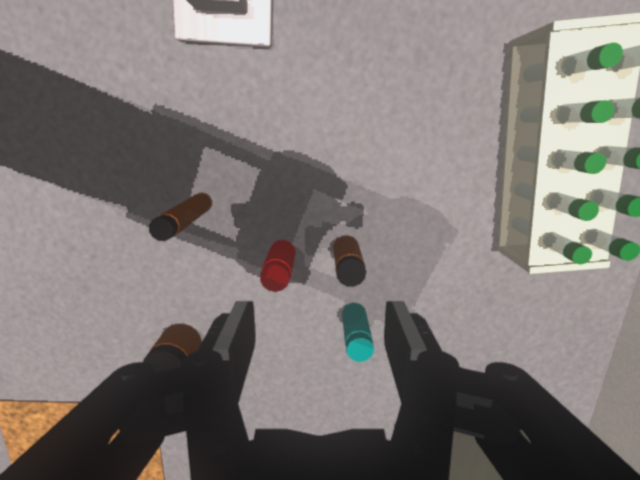

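The cell cap is at about (350,271) in the wrist view, close to the predicted (349,274). The red vial is to its left and the turquoise one below it. I'll go above the cell, then down.

>>> send_rows(commands=[{"delta_pos": [1.4, -2.25, 0], "angular": [0, 0, -1.9]}, {"delta_pos": [1.4, -2.25, 0], "angular": [0, 0, -1.8]}, {"delta_pos": [0, 0, -4], "angular": [0, 0, 0]}, {"delta_pos": [0, 0, -4], "angular": [0, 0, 0]}, {"delta_pos": [0, 0, -4], "angular": [0, 0, 0]}, {"delta_pos": [0, 0, -1], "angular": [0, 0, 0]}, {"delta_pos": [0, 0, 0], "angular": [0, 0, 0]}, {"delta_pos": [0, 0, 0], "angular": [0, 0, 0]}])

```text
time_s: 3.15
tcp_pos: [626.6, -223.4, 104.1]
eef_rot: [2.249, 2.188, 0.003]
ft_force: [-0.1, 0.5, 0.6]
width: 55.4
grasp_force: 0.0
```

>>> send_rows(commands=[{"delta_pos": [0, -0.3, -1], "angular": [0, 0, 0]}, {"delta_pos": [0, 0, -2], "angular": [0, 0, 0]}, {"delta_pos": [0, 0, -2], "angular": [0, 0, 0]}, {"delta_pos": [0, 0, -2], "angular": [0, 0, 0]}, {"delta_pos": [0, 0, -1], "angular": [0, 0, 0]}, {"delta_pos": [0, 0, 0], "angular": [0, 0, 0]}, {"delta_pos": [0, 0, 0], "angular": [0, 0, 0]}, {"delta_pos": [0, 0, 0], "angular": [0, 0, 0]}])

```text
time_s: 4.15
tcp_pos: [626.8, -226.6, 23.3]
eef_rot: [2.249, 2.188, 0.002]
ft_force: [0.5, 1.0, 9.6]
width: 55.7
grasp_force: 4.0
```

>>> send_rows(commands=[{"delta_pos": [0, 0, 0], "angular": [0, 0, 0]}, {"delta_pos": [0, 0, 0], "angular": [0, 0, 0]}, {"delta_pos": [0, 0, 0], "angular": [0, 0, 0]}, {"delta_pos": [0, 0, 0], "angular": [0, 0, 0]}, {"delta_pos": [0, 0, 0], "angular": [0, 0, 0]}, {"delta_pos": [0, 0, 0], "angular": [0, 0, 0]}, {"delta_pos": [0, 0, 0], "angular": [0, 0, 0]}, {"delta_pos": [0, 0, 0], "angular": [0, 0, 0]}], fingers=0, squeeze=25)

```text
time_s: 5.15
tcp_pos: [628.0, -227.0, 25.1]
eef_rot: [2.247, 2.186, 0.005]
ft_force: [2.2, 0.1, 14.3]
width: 27.4
grasp_force: 29.4
```

```bash
python3 - <<'E'
from h import *
s=snapshot("side")[:,:,::-1];t=snapshot("top")[:,:,::-1]
o=np.hstack([cv2.resize(s[210:360,320:520],(400,300)),cv2.resize(t[200:350,360:510],(300,300))])
o=cv2.resize(s[200:370,320:540],None,fx=3.6,fy=3.5,interpolation=cv2.INTER_CUBIC)
cv2.imwrite("pics/s2.png",o);st=observe();print(st)
E
```

```text
{'time_s': 5.25, 'q': array([-0.4 ,  0.59,  1.16,  0.  ,  1.38, -0.37]), 'qvel': array([-0., -0.,  0.,  0., -0., -0.]), 'effort': array([ -0.74, -46.82, -26.78,  -0.08,  -0.2 ,  -0.01]), 'tcp_pos': array([ 627.98, -226.99,   25.14]), 'eef_rot': array([2.25, 2.19, 0.  ]), 'ft_force': array([ 1.07,  1.64, 14.39]), 'wrist_torque': array([ 0.05,  0.31, -0.06]), 'grasp_force': 29.408099502325058, 'width': 27.871916131752837}
```

View pics/s2.png

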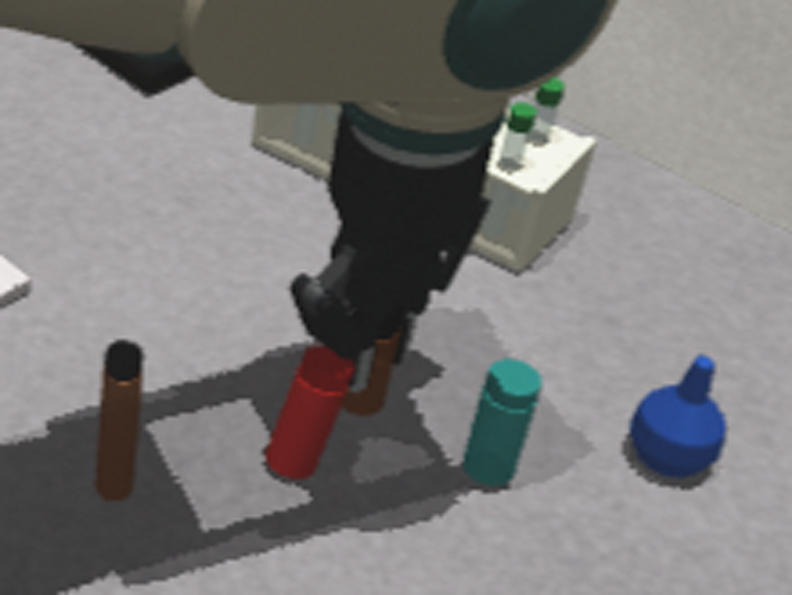

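One finger's knuckle is pressing on the red vial and has tilted it a little, towards the cell. I'll lift slowly so it can settle back upright.

>>> send_rows(commands=[{"delta_pos": [0, 0, 0.2], "angular": [0, 0, 0]}, {"delta_pos": [0, 0, 0.2], "angular": [0, 0, 0]}, {"delta_pos": [0, 0, 0.2], "angular": [0, 0, 0]}, {"delta_pos": [0, 0, 0.2], "angular": [0, 0, 0]}, {"delta_pos": [0, 0, 0.2], "angular": [0, 0, 0]}, {"delta_pos": [0, 0, 0.3], "angular": [0, 0, 0]}, {"delta_pos": [0, 0, 0.3], "angular": [0, 0, 0]}, {"delta_pos": [0, 0, 0.4], "angular": [0, 0, 0]}])

```text
time_s: 6.25
tcp_pos: [625.5, -226.2, 41.5]
eef_rot: [-2.252, -2.19, -0.0]
ft_force: [-0.2, -0.2, -0.8]
width: 27.3
grasp_force: 25.2
```

```bash
python3 - <<'E'
from h import *
s=snapshot("side")[:,:,::-1];t=snapshot("top")[:,:,::-1]
a=cv2.resize(s[250:370,330:490],None,fx=2.5,fy=2.5,interpolation=cv2.INTER_CUBIC)
b=cv2.resize(t[220:340,370:530],None,fx=2.5,fy=2.5,interpolation=cv2.INTER_CUBIC)
cv2.imwrite("pics/s3.png",np.hstack([a,b]));st=observe();print(st["ft_force"],st["tcp_pos"])
E
```

```text
[ 0.9   1.   -0.77] [ 625.85 -226.39   42.15]
```

View pics/s3.png

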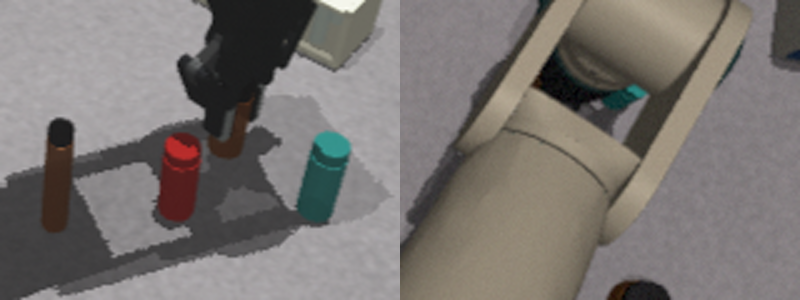

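The red vial is upright again and the cell is in the gripper. Next I lift higher and carry it to the clamp.

>>> send_rows(commands=[{"delta_pos": [0, 0, 4.0], "angular": [0, 0, 0]}, {"delta_pos": [0, 0, 4.5], "angular": [0, 0, 0]}, {"delta_pos": [0, 0, 4.5], "angular": [0, 0, 0]}, {"delta_pos": [-1.3, 2.8, 0], "angular": [0, 0, 0]}, {"delta_pos": [-1.9, 4.1, 0], "angular": [0, 0, 0]}, {"delta_pos": [-1.9, 4.1, 0], "angular": [0, 0, 0]}, {"delta_pos": [-1.9, 4.1, 0], "angular": [0, 0, 0]}, {"delta_pos": [-1.9, 4.1, 0], "angular": [0, 0, 0]}])

```text
time_s: 7.35
tcp_pos: [535.7, -33.0, 171.5]
eef_rot: [2.252, 2.19, 0.001]
ft_force: [0.2, 0.9, 0.4]
width: 27.2
grasp_force: 25.3
```

>>> send_rows(commands=[{"delta_pos": [-1.4, 3.0, -2], "angular": [0, 0, 0]}, {"delta_pos": [-1.0, 2.1, -3], "angular": [0, 0, 0]}, {"delta_pos": [-0.4, 1.0, -1], "angular": [0, 0, 0]}, {"delta_pos": [0, 0, 0], "angular": [0, 0, 0]}, {"delta_pos": [0, 0, 0], "angular": [0, 0, 0]}, {"delta_pos": [0, 0, 0], "angular": [0, 0, 0]}, {"delta_pos": [0, 0, 0], "angular": [0, 0, 0]}, {"delta_pos": [0, 0, 0], "angular": [0, 0, 0]}])

```text
time_s: 8.35
tcp_pos: [508.7, 26.5, 111.5]
eef_rot: [2.252, 2.19, 0.0]
ft_force: [-1.0, -0.6, -0.2]
width: 27.4
grasp_force: 25.3
```

```bash
python3 - <<'E'
from h import *
st=observe();im=snapshot("wrist");c=cam("wrist",st)
R=Ro.from_rotvec(st["eef_rot"]).as_matrix()
print(st["time_s"],st["tcp_pos"],"yaw",np.degrees(np.arctan2(R[1,1],R[0,1])),R[:,2],st["width"],st["ft_force"])
cv2.imwrite("pics/w4.png",im[:,:,::-1])
a=np.radians(-1.87);O=np.array([512.05,131.56]);Rc=np.array([[np.cos(a),-np.sin(a)],[np.sin(a),np.cos(a)]])
for n,p,z in(("axis top bar",(0,0),68),("well",(0,0),80),("deckcorner+",(42,-171),12),("deckcorner-",(-42,-171),12),("seat",(0,-105),12),("corner",(65,-55),80),("corner-",(-65,-55),80),("c",(65,55),80)):
    print(n,proj(c,[*(O+Rc@p),z]))
E
```

```text
8.35 [508.65  26.53 111.51] yaw -1.6158589261776966 [ 0.  0. -1.] 27.42944578581522 [-0.96 -0.55 -0.21]
axis top bar [317.69  65.39]
well [317.65  61.26]
deckcorner+ [373.11 327.55]
deckcorner- [261.12 327.31]
seat [317.38 243.93]
corner [453.98 189.68]
corner- [180.27 188.67]
c [488.25 -96.97]
```

View pics/w4.png

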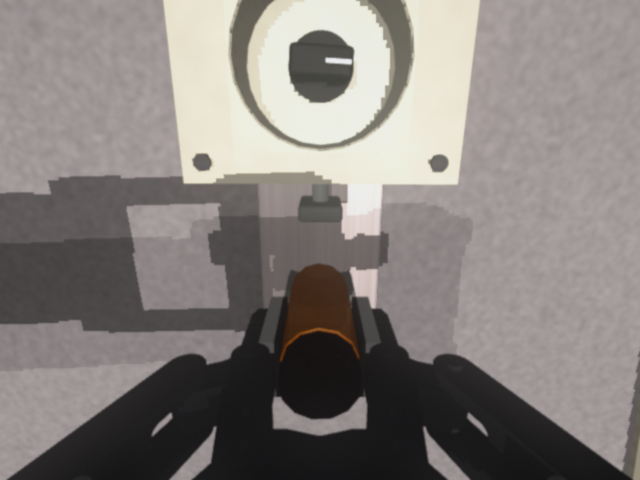

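The wrist view shows the knob bar near (321,63), almost along clamp x. The housing's front corners are at (184,184) and (458,184), the jaw's top front edge is at row 208 and its foot at 221. The cell's cap is at about (319,373), centred between the fingers.

```bash
python3 - <<'E'
from h import *
st=observe();c=cam("wrist",st)
print(pz(c,(321,208),47),pz(c,(321,221),13),"well/knob",pz(c,(321,63),68))
print([pz(c,p,80) for p in((458,184),(184,184))])
p=st["tcp_pos"]
print("cap",proj(c,[p[0],p[1],p[2]-25+72]), pz(c,(319,373),p[2]+47), p)
E
```

```text
[511.71  60.01  47.  ] [511.5   43.31  13.  ] well/knob [513.51 132.56  68.  ]
[array([576.78,  77.21,  80.  ]), array([447.33,  80.93,  80.  ])]
cap [316.42 391.28] [509.6   33.41 158.42] [508.59  26.59 111.42]
```

>>> send_rows(commands=[{"delta_pos": [0.15, 0.15, -1], "angular": [0, 0, 0]}, {"delta_pos": [0, 0, -2], "angular": [0, 0, 0]}, {"delta_pos": [0, 0, -2], "angular": [0, 0, 0]}, {"delta_pos": [0, 0, -1.3], "angular": [0, 0, 0]}, {"delta_pos": [0, 0, -0.5], "angular": [0, 0, 0]}, {"delta_pos": [0, 0, 0], "angular": [0, 0, 0]}, {"delta_pos": [0, 0, 0], "angular": [0, 0, 0]}, {"delta_pos": [0, 0, 0], "angular": [0, 0, 0]}])

```text
time_s: 9.4
tcp_pos: [510.4, 28.2, 44.0]
eef_rot: [2.252, 2.19, 0.001]
ft_force: [-0.9, 0.5, 0.1]
width: 27.0
grasp_force: 25.3
```

>>> send_rows(commands=[{"delta_pos": [0, 0, -0.15], "angular": [0, 0, 0]}, {"delta_pos": [0, 0, -0.15], "angular": [0, 0, 0]}, {"delta_pos": [0, 0, -0.1], "angular": [0, 0, 0]}, {"delta_pos": [0, 0, -0.1], "angular": [0, 0, 0]}, {"delta_pos": [0, 0, 0], "angular": [0, 0, 0]}, {"delta_pos": [0, 0, 0], "angular": [0, 0, 0]}, {"delta_pos": [0, 0, 0], "angular": [0, 0, 0]}, {"delta_pos": [0, 0, 0], "angular": [0, 0, 0]}])

```text
time_s: 10.4
tcp_pos: [510.0, 28.2, 38.4]
eef_rot: [2.252, 2.19, 0.0]
ft_force: [0.2, 0.6, -0.3]
width: 27.2
grasp_force: 25.3
```

>>> send_rows(commands=[{"delta_pos": [0, 0, -0.1], "angular": [0, 0, 0]}, {"delta_pos": [0, 0, -0.1], "angular": [0, 0, 0]}, {"delta_pos": [0, 0, 0], "angular": [0, 0, 0]}, {"delta_pos": [0, 0, 0], "angular": [0, 0, 0]}, {"delta_pos": [0, 0, 0], "angular": [0, 0, 0]}, {"delta_pos": [0, 0, 0], "angular": [0, 0, 0]}, {"delta_pos": [0, 0, 0], "angular": [0, 0, 0]}, {"delta_pos": [0, 0, 0], "angular": [0, 0, 0]}])

```text
time_s: 11.4
tcp_pos: [510.1, 28.2, 37.1]
eef_rot: [2.252, 2.19, 0.0]
ft_force: [-2.2, -0.3, 6.8]
width: 27.3
grasp_force: 26.1
```

The cell has touched down at the expected height (6.8 N). Releasing it and backing off.

>>> send_rows(commands=[{"delta_pos": [0, 0, 0], "angular": [0, 0, 0]}, {"delta_pos": [0, 0, 0], "angular": [0, 0, 0]}, {"delta_pos": [0, 0, 0], "angular": [0, 0, 0]}, {"delta_pos": [0, 0, 0], "angular": [0, 0, 0]}, {"delta_pos": [0, 0, 2], "angular": [0, 0, 0]}, {"delta_pos": [0, 0, 3], "angular": [0, 0, 0]}, {"delta_pos": [0, 0, 4], "angular": [0, 0, 0]}, {"delta_pos": [0, 0, 4], "angular": [0, 0, 0]}], fingers=65)

```text
time_s: 12.4
tcp_pos: [509.8, 28.2, 167.4]
eef_rot: [-2.252, -2.19, 0.0]
ft_force: [0.1, -0.4, 0.1]
width: 55.6
grasp_force: 0.0
```

```bash
python3 - <<'E'
from h import *
st=observe();im=snapshot("wrist");c=cam("wrist",st);t=snapshot("side")
print(st["time_s"],st["tcp_pos"])
w=im[0:420,120:520,::-1]
s=cv2.resize(t[200:305,220:340,::-1],(400,350),interpolation=cv2.INTER_CUBIC)
o=np.zeros((420,800,3),np.uint8);o[:,:400]=w;o[:350,400:]=s
cv2.imwrite("pics/w5.png",o)
for q in((0,0,68),):
  print(proj(c,[513,132.5,68]))
for z in (12,84): print(proj(c,[510,28.2,z]))
E
```

```text
12.4 [509.8   28.23 167.42]
[317.68  80.42]
[317.91 223.04]
[317.76 251.87]
```

View pics/w5.png

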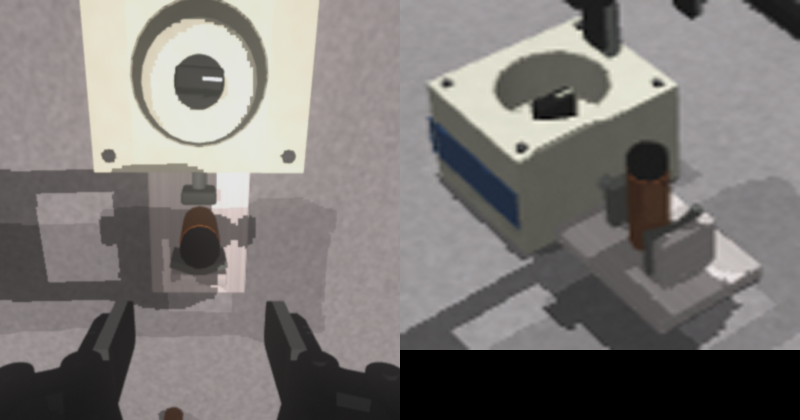

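The cell stands upright on the deck between the jaw and the V-block. The knob centre is at (319,81), matching the predicted (318,80), with the bar turned about 5° clockwise. I'll move over the knob and turn the gripper.

>>> send_rows(commands=[{"delta_pos": [0.05, 1.3, 0], "angular": [0, 0, 10.6]}, {"delta_pos": [0.05, 1.3, 0], "angular": [0, 0, 10.6]}, {"delta_pos": [0.05, 1.3, 0], "angular": [0, 0, 10.6]}, {"delta_pos": [0.05, 1.3, 0], "angular": [0, 0, 10.6]}, {"delta_pos": [0.05, 1.3, 0], "angular": [0, 0, 10.6]}, {"delta_pos": [0.05, 1.3, 0], "angular": [0, 0, 10.6]}, {"delta_pos": [0.05, 1.3, 0], "angular": [0, 0, 10.6]}, {"delta_pos": [0.0, 1.3, 0], "angular": [0, 0, 10.6]}], fingers=38)

```text
time_s: 13.5
tcp_pos: [513.2, 132.6, 165.4]
eef_rot: [-0.177, -3.135, 0.0]
ft_force: [0.3, 0.7, 0.3]
width: 32.4
grasp_force: 0.0
```

>>> send_rows(commands=[{"delta_pos": [0, 0, -2], "angular": [0, 0, 0]}, {"delta_pos": [0, 0, -2], "angular": [0, 0, 0]}, {"delta_pos": [0, 0, -2], "angular": [0, 0, 0]}, {"delta_pos": [0, 0, -1], "angular": [0, 0, 0]}, {"delta_pos": [0, 0, 0], "angular": [0, 0, 0]}, {"delta_pos": [0, 0, 0], "angular": [0, 0, 0]}, {"delta_pos": [0, 0, 0], "angular": [0, 0, 0]}, {"delta_pos": [0, 0, 0], "angular": [0, 0, 0]}])

```text
time_s: 14.5
tcp_pos: [513.8, 132.3, 96.8]
eef_rot: [0.186, 3.135, 0.0]
ft_force: [0.4, 0.6, -0.2]
width: 32.5
grasp_force: 0.0
```

```bash
python3 - <<'E'
from h import *
st=observe();R=Ro.from_rotvec(st["eef_rot"]).as_matrix()
print(st["time_s"],st["tcp_pos"],"yaw",np.degrees(np.arctan2(R[1,1],R[0,1])),R[:,2],st["width"],st["ft_force"])
im=snapshot("wrist");cv2.imwrite("pics/w6.png",im[:,:,::-1]);c=cam("wrist",st);print(proj(c,[513.2,132.4,68]))
E
```

```text
14.5 [513.76 132.25  96.82] yaw 83.20142119030092 [ 0.  0. -1.] 32.542017527867095 [ 0.43  0.64 -0.22]
[318.98 284.33]
```

View pics/w6.png

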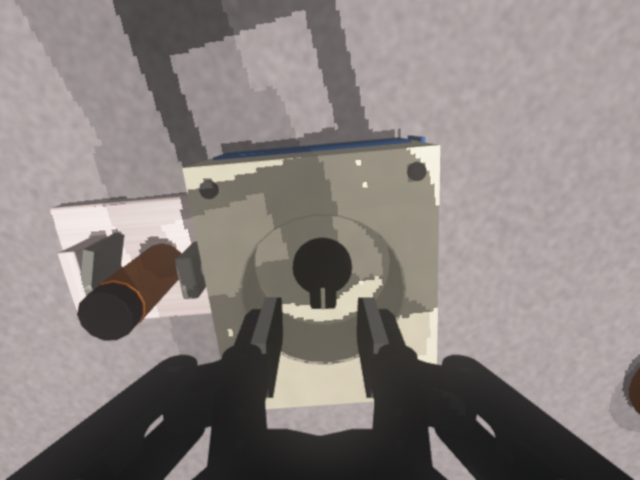

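The bar is aligned and centred between the fingers, with its pointer at (323,300). The disc is at (322,267). I'll descend into the well and close.

>>> send_rows(commands=[{"delta_pos": [0, 0, -1.5], "angular": [0, 0, 0]}, {"delta_pos": [0, 0, -1.5], "angular": [0, 0, 0]}, {"delta_pos": [0, 0, -1.0], "angular": [0, 0, 0]}, {"delta_pos": [0, 0, -0.4], "angular": [0, 0, 0]}, {"delta_pos": [0, 0, 0], "angular": [0, 0, 0]}, {"delta_pos": [0, 0, 0], "angular": [0, 0, 0]}, {"delta_pos": [0, 0, 0], "angular": [0, 0, 0]}, {"delta_pos": [0, 0, 0], "angular": [0, 0, 0]}])

```text
time_s: 15.55
tcp_pos: [513.7, 132.3, 52.6]
eef_rot: [0.186, 3.136, 0.0]
ft_force: [-0.1, -0.2, -1.1]
width: 32.2
grasp_force: 0.0
```

>>> send_rows(commands=[{"delta_pos": [0, 0, 0], "angular": [0, 0, 0]}, {"delta_pos": [0, 0, 0], "angular": [0, 0, 0]}, {"delta_pos": [0, 0, 0], "angular": [0, 0, 0]}, {"delta_pos": [0, 0, 0], "angular": [0, 0, 0]}, {"delta_pos": [0, 0, 0], "angular": [0, 0, 0]}, {"delta_pos": [0, 0, 0], "angular": [0, 0, 0]}, {"delta_pos": [0, 0, 0], "angular": [0, 0, 0]}, {"delta_pos": [0, 0, 0], "angular": [0, 0, 0]}], fingers=0, squeeze=50)

```text
time_s: 16.55
tcp_pos: [513.8, 133.6, 52.8]
eef_rot: [0.185, 3.135, 0.004]
ft_force: [1.0, 6.1, 0.7]
width: 12.6
grasp_force: 52.7
```

```bash
cat > s.py <<'E'
from h import *
st=observe();R=Ro.from_rotvec(st["eef_rot"]).as_matrix()
print(st["time_s"],st["tcp_pos"],"yaw",round(np.degrees(np.arctan2(R[1,1],R[0,1])),2),st["width"],st["ft_force"],st["wrist_torque"],st["grasp_force"],np.round(st["effort"][5],3))
E
python3 s.py
```

```text
16.55 [513.84 133.59  52.84] yaw 83.26 12.556649411572593 [1.03 6.15 0.7 ] [ 0.81 -0.12  0.1 ] 52.71065354347229 0.109
```

The grip is good. I'll remove the 1.3 mm lateral offset and make the first coarse turn of 28° clockwise, which stays well below 0.75 rad.

>>> send_rows(commands=[{"delta_pos": [0, 0.1, 0], "angular": [0, 0, 0]}, {"delta_pos": [0, 0, 0], "angular": [0, 0, -4]}, {"delta_pos": [0, 0, 0], "angular": [0, 0, -4]}, {"delta_pos": [0, 0, 0], "angular": [0, 0, -4]}, {"delta_pos": [0, 0, 0], "angular": [0, 0, -4]}, {"delta_pos": [0, 0, 0], "angular": [0, 0, -4]}, {"delta_pos": [0, 0, 0], "angular": [0, 0, -4]}, {"delta_pos": [0, 0, 0], "angular": [0, 0, -4]}])

```text
time_s: 17.55
tcp_pos: [513.6, 133.0, 52.8]
eef_rot: [0.942, 2.997, -0.001]
ft_force: [-1.7, 0.5, 4.3]
width: 12.3
grasp_force: 53.2
```

```bash
python3 s.py
```

```text
17.55 [513.57 133.04  52.82] yaw 55.09 12.303326620408967 [-1.71  0.54  4.31] [-0.17  0.35  0.2 ] 53.15339505672455 -0.541
```

>>> send_rows(commands=[{"delta_pos": [0, 0, 0], "angular": [0, 0, -1.5]}, {"delta_pos": [0, 0, 0], "angular": [0, 0, -1.5]}, {"delta_pos": [0, 0, 0], "angular": [0, 0, -1]}, {"delta_pos": [0, 0, 0], "angular": [0, 0, -1]}, {"delta_pos": [0, 0, 0], "angular": [0, 0, -1]}, {"delta_pos": [0, 0, 0], "angular": [0, 0, -1]}, {"delta_pos": [0, 0, 0], "angular": [0, 0, 0]}, {"delta_pos": [0, 0, 0], "angular": [0, 0, 0]}])

```text
time_s: 18.55
tcp_pos: [513.4, 132.9, 52.8]
eef_rot: [1.12, 2.935, -0.001]
ft_force: [-2.8, -1.4, 6.8]
width: 12.8
grasp_force: 53.4
```

```bash
python3 s.py
```

```text
18.55 [513.45 132.92  52.77] yaw 48.23 12.754783435598737 [-2.84 -1.41  6.81] [-0.33  0.58  0.06] 53.405410051345825 0.085
```

>>> send_rows(commands=[{"delta_pos": [0, 0, 0], "angular": [0, 0, -1]}, {"delta_pos": [0, 0, 0], "angular": [0, 0, -1]}, {"delta_pos": [0, 0, 0], "angular": [0, 0, -1]}, {"delta_pos": [0, 0, 0], "angular": [0, 0, 0]}, {"delta_pos": [0, 0, 0], "angular": [0, 0, 0]}, {"delta_pos": [0, 0, 0], "angular": [0, 0, 0]}, {"delta_pos": [0, 0, 0], "angular": [0, 0, 0]}, {"delta_pos": [0, 0, 0], "angular": [0, 0, 0]}])

```text
time_s: 19.55
tcp_pos: [513.4, 132.9, 52.8]
eef_rot: [-1.196, -2.905, 0.001]
ft_force: [-3.5, -1.2, 6.5]
width: 12.4
grasp_force: 53.4
```

```bash
python3 s.py
```

```text
19.55 [513.4  132.87  52.77] yaw 45.23 12.384669556691787 [-3.54 -1.21  6.52] [-0.37  0.58  0.13] 53.43871772289276 0.083
```

At rest the reading is ambiguous, so I'll read it while moving: steady 0.4° rows, with the torque sampled at the end of each call.

>>> send_rows(commands=[{"delta_pos": [0, 0, 0], "angular": [0, 0, -0.4]}, {"delta_pos": [0, 0, 0], "angular": [0, 0, -0.4]}, {"delta_pos": [0, 0, 0], "angular": [0, 0, -0.4]}, {"delta_pos": [0, 0, 0], "angular": [0, 0, -0.4]}, {"delta_pos": [0, 0, 0], "angular": [0, 0, -0.4]}, {"delta_pos": [0, 0, 0], "angular": [0, 0, -0.4]}, {"delta_pos": [0, 0, 0], "angular": [0, 0, -0.4]}, {"delta_pos": [0, 0, 0], "angular": [0, 0, -0.4]}])

```text
time_s: 20.55
tcp_pos: [513.3, 132.8, 52.8]
eef_rot: [-1.277, -2.87, 0.002]
ft_force: [-4.2, -2.6, 5.6]
width: 12.8
grasp_force: 53.5
```

```bash
python3 s.py
```

```text
20.55 [513.34 132.82  52.76] yaw 42.03 12.832968370799033 [-4.15 -2.63  5.63] [-0.37  0.69  0.23] 53.48961353302002 0.119
```

>>> send_rows(commands=[{"delta_pos": [0, 0, 0], "angular": [0, 0, -0.4]}, {"delta_pos": [0, 0, 0], "angular": [0, 0, -0.4]}, {"delta_pos": [0, 0, 0], "angular": [0, 0, -0.4]}, {"delta_pos": [0, 0, 0], "angular": [0, 0, -0.4]}, {"delta_pos": [0, 0, 0], "angular": [0, 0, -0.4]}, {"delta_pos": [0, 0, 0], "angular": [0, 0, -0.4]}, {"delta_pos": [0, 0, 0], "angular": [0, 0, -0.4]}, {"delta_pos": [0, 0, 0], "angular": [0, 0, -0.4]}])

```text
time_s: 21.55
tcp_pos: [513.3, 132.7, 52.8]
eef_rot: [-1.357, -2.833, 0.002]
ft_force: [-3.9, -1.9, 6.5]
width: 12.5
grasp_force: 53.5
```

```bash
python3 s.py
```

```text
21.55 [513.28 132.74  52.76] yaw 38.83 12.534415911123052 [-3.93 -1.9   6.55] [-0.39  0.76  0.21] 53.52939248085022 0.12
```

>>> send_rows(commands=[{"delta_pos": [0, 0, 0], "angular": [0, 0, -0.4]}, {"delta_pos": [0, 0, 0], "angular": [0, 0, -0.4]}, {"delta_pos": [0, 0, 0], "angular": [0, 0, -0.4]}, {"delta_pos": [0, 0, 0], "angular": [0, 0, -0.4]}, {"delta_pos": [0, 0, 0], "angular": [0, 0, -0.4]}, {"delta_pos": [0, 0, 0], "angular": [0, 0, -0.4]}, {"delta_pos": [0, 0, 0], "angular": [0, 0, -0.4]}, {"delta_pos": [0, 0, 0], "angular": [0, 0, -0.4]}])

```text
time_s: 22.55
tcp_pos: [513.2, 132.7, 52.8]
eef_rot: [-1.435, -2.794, 0.002]
ft_force: [-4.1, -2.5, 6.7]
width: 12.6
grasp_force: 53.6
```

```bash
python3 s.py
```

```text
22.55 [513.23 132.73  52.76] yaw 35.63 12.625096773422301 [-4.12 -2.54  6.73] [-0.48  0.89  0.16] 53.56793940067291 0.12
```

The joint-6 effort is a very steady baseline (0.119 to 0.120), so I'll use it as the main indicator.

>>> send_rows(commands=[{"delta_pos": [0, 0, 0], "angular": [0, 0, -0.4]}, {"delta_pos": [0, 0, 0], "angular": [0, 0, -0.4]}, {"delta_pos": [0, 0, 0], "angular": [0, 0, -0.4]}, {"delta_pos": [0, 0, 0], "angular": [0, 0, -0.4]}, {"delta_pos": [0, 0, 0], "angular": [0, 0, -0.4]}, {"delta_pos": [0, 0, 0], "angular": [0, 0, -0.4]}, {"delta_pos": [0, 0, 0], "angular": [0, 0, -0.4]}, {"delta_pos": [0, 0, 0], "angular": [0, 0, -0.4]}])

```text
time_s: 23.55
tcp_pos: [513.2, 132.7, 52.8]
eef_rot: [-1.513, -2.753, 0.002]
ft_force: [-4.5, -3.4, 7.7]
width: 12.7
grasp_force: 53.6
```

```bash
python3 s.py
```

```text
23.55 [513.16 132.69  52.77] yaw 32.42 12.708263263997502 [-4.5  -3.42  7.72] [-0.48  0.88  0.19] 53.60685467720032 0.121
```

>>> send_rows(commands=[{"delta_pos": [0, 0, 0], "angular": [0, 0, -0.4]}, {"delta_pos": [0, 0, 0], "angular": [0, 0, -0.4]}, {"delta_pos": [0, 0, 0], "angular": [0, 0, -0.4]}, {"delta_pos": [0, 0, 0], "angular": [0, 0, -0.4]}, {"delta_pos": [0, 0, 0], "angular": [0, 0, -0.4]}, {"delta_pos": [0, 0, 0], "angular": [0, 0, -0.4]}, {"delta_pos": [0, 0, 0], "angular": [0, 0, -0.4]}, {"delta_pos": [0, 0, 0], "angular": [0, 0, -0.4]}])

```text
time_s: 24.55
tcp_pos: [513.1, 132.6, 52.8]
eef_rot: [-1.589, -2.71, 0.003]
ft_force: [-5.2, -2.9, 8.2]
width: 12.5
grasp_force: 53.6
```

```bash
python3 s.py
```

```text
24.55 [513.08 132.65  52.75] yaw 29.22 12.500665585488061 [-5.22 -2.95  8.17] [-0.5   0.98  0.23] 53.64666223526001 0.122
```

>>> send_rows(commands=[{"delta_pos": [0, 0, 0], "angular": [0, 0, -0.4]}, {"delta_pos": [0, 0, 0], "angular": [0, 0, -0.4]}, {"delta_pos": [0, 0, 0], "angular": [0, 0, -0.4]}, {"delta_pos": [0, 0, 0], "angular": [0, 0, -0.4]}, {"delta_pos": [0, 0, 0], "angular": [0, 0, -0.4]}, {"delta_pos": [0, 0, 0], "angular": [0, 0, -0.4]}, {"delta_pos": [0, 0, 0], "angular": [0, 0, -0.4]}, {"delta_pos": [0, 0, 0], "angular": [0, 0, -0.4]}])

```text
time_s: 25.55
tcp_pos: [513.0, 132.6, 52.8]
eef_rot: [-1.664, -2.664, 0.003]
ft_force: [-6.1, -3.4, 9.0]
width: 12.6
grasp_force: 53.7
```

```bash
python3 s.py
```

```text
25.55 [513.03 132.62  52.78] yaw 26.02 12.646317754880318 [-6.09 -3.44  9.04] [-0.57  1.08  0.15] 53.687206506729126 0.122
```

>>> send_rows(commands=[{"delta_pos": [0, 0, 0], "angular": [0, 0, -0.4]}, {"delta_pos": [0, 0, 0], "angular": [0, 0, -0.4]}, {"delta_pos": [0, 0, 0], "angular": [0, 0, -0.4]}, {"delta_pos": [0, 0, 0], "angular": [0, 0, -0.4]}, {"delta_pos": [0, 0, 0], "angular": [0, 0, -0.4]}, {"delta_pos": [0, 0, 0], "angular": [0, 0, -0.4]}, {"delta_pos": [0, 0, 0], "angular": [0, 0, -0.4]}, {"delta_pos": [0, 0, 0], "angular": [0, 0, -0.4]}])

```text
time_s: 26.55
tcp_pos: [513.0, 132.6, 52.8]
eef_rot: [-1.738, -2.617, 0.003]
ft_force: [-6.3, -4.1, 8.8]
width: 12.5
grasp_force: 53.7
```

```bash
python3 s.py
```

```text
26.55 [512.97 132.58  52.79] yaw 22.82 12.476739137778289 [-6.26 -4.1   8.76] [-0.56  1.15  0.19] 53.72794210910797 0.123
```

>>> send_rows(commands=[{"delta_pos": [0, 0, 0], "angular": [0, 0, -0.4]}, {"delta_pos": [0, 0, 0], "angular": [0, 0, -0.4]}, {"delta_pos": [0, 0, 0], "angular": [0, 0, -0.4]}, {"delta_pos": [0, 0, 0], "angular": [0, 0, -0.4]}, {"delta_pos": [0, 0, 0], "angular": [0, 0, -0.4]}, {"delta_pos": [0, 0, 0], "angular": [0, 0, -0.4]}, {"delta_pos": [0, 0, 0], "angular": [0, 0, -0.4]}, {"delta_pos": [0, 0, 0], "angular": [0, 0, -0.4]}])

```text
time_s: 27.55
tcp_pos: [512.9, 132.6, 52.8]
eef_rot: [-1.81, -2.567, 0.003]
ft_force: [-5.8, -3.9, 7.6]
width: 12.3
grasp_force: 53.8
```

```bash
python3 s.py
```

```text
27.55 [512.91 132.57  52.77] yaw 19.62 12.319351271346171 [-5.82 -3.88  7.6 ] [-0.61  1.24  0.19] 53.76883506774902 0.123
```

>>> send_rows(commands=[{"delta_pos": [0, 0, 0], "angular": [0, 0, -0.4]}, {"delta_pos": [0, 0, 0], "angular": [0, 0, -0.4]}, {"delta_pos": [0, 0, 0], "angular": [0, 0, -0.4]}, {"delta_pos": [0, 0, 0], "angular": [0, 0, -0.4]}, {"delta_pos": [0, 0, 0], "angular": [0, 0, -0.4]}, {"delta_pos": [0, 0, 0], "angular": [0, 0, -0.4]}, {"delta_pos": [0, 0, 0], "angular": [0, 0, -0.4]}, {"delta_pos": [0, 0, 0], "angular": [0, 0, -0.4]}])

```text
time_s: 28.55
tcp_pos: [512.8, 132.5, 52.8]
eef_rot: [-1.881, -2.515, 0.004]
ft_force: [-7.0, -3.3, 9.4]
width: 12.3
grasp_force: 53.8
```

```bash
python3 s.py
```

```text
28.55 [512.8  132.54  52.76] yaw 16.42 12.3456823156818 [-6.97 -3.31  9.39] [-0.6   1.25  0.18] 53.8100928068161 0.124
```

>>> send_rows(commands=[{"delta_pos": [0, 0, 0], "angular": [0, 0, -0.4]}, {"delta_pos": [0, 0, 0], "angular": [0, 0, -0.4]}, {"delta_pos": [0, 0, 0], "angular": [0, 0, -0.4]}, {"delta_pos": [0, 0, 0], "angular": [0, 0, -0.4]}, {"delta_pos": [0, 0, 0], "angular": [0, 0, -0.4]}, {"delta_pos": [0, 0, 0], "angular": [0, 0, -0.4]}, {"delta_pos": [0, 0, 0], "angular": [0, 0, -0.4]}, {"delta_pos": [0, 0, 0], "angular": [0, 0, -0.4]}])

```text
time_s: 29.55
tcp_pos: [512.7, 132.5, 52.8]
eef_rot: [-1.95, -2.462, 0.004]
ft_force: [-8.2, -3.1, 9.3]
width: 12.4
grasp_force: 53.9
```

```bash
python3 s.py; python3 - <<'E'
from h import *
t=snapshot("top")[:,:,::-1];s=snapshot("side")[:,:,::-1]
a=cv2.resize(s[200:305,220:340],(460,400),interpolation=cv2.INTER_CUBIC)
b=cv2.resize(t[240:310,280:350],(340,400),interpolation=cv2.INTER_CUBIC)
cv2.imwrite("pics/s7.png",np.hstack([a,b]))
E
```

```text
29.55 [512.74 132.54  52.77] yaw 13.23 12.414103790577443 [-8.16 -3.08  9.29] [-0.62  1.36  0.25] 53.869686126708984 0.155
```

The effort rose from 0.124 to 0.155, so it's starting to tighten at about 1.3 rad. Smaller step next.

>>> send_rows(commands=[{"delta_pos": [0, 0, 0], "angular": [0, 0, -0.2]}, {"delta_pos": [0, 0, 0], "angular": [0, 0, -0.2]}, {"delta_pos": [0, 0, 0], "angular": [0, 0, -0.2]}, {"delta_pos": [0, 0, 0], "angular": [0, 0, -0.2]}, {"delta_pos": [0, 0, 0], "angular": [0, 0, -0.2]}, {"delta_pos": [0, 0, 0], "angular": [0, 0, -0.2]}, {"delta_pos": [0, 0, 0], "angular": [0, 0, -0.2]}, {"delta_pos": [0, 0, 0], "angular": [0, 0, -0.2]}])

```text
time_s: 30.65
tcp_pos: [512.7, 132.5, 52.8]
eef_rot: [-1.984, -2.435, 0.004]
ft_force: [-7.4, -3.0, 9.7]
width: 13.0
grasp_force: 53.9
```

```bash
python3 s.py
```

```text
30.65 [512.7  132.52  52.76] yaw 11.64 12.966398301641284 [-7.43 -3.04  9.68] [-0.61  1.41  0.27] 53.912447690963745 0.237
```

>>> send_rows(commands=[{"delta_pos": [0, 0, 0], "angular": [0, 0, -0.2]}, {"delta_pos": [0, 0, 0], "angular": [0, 0, -0.2]}, {"delta_pos": [0, 0, 0], "angular": [0, 0, -0.2]}, {"delta_pos": [0, 0, 0], "angular": [0, 0, -0.2]}, {"delta_pos": [0, 0, 0], "angular": [0, 0, 0]}, {"delta_pos": [0, 0, 0], "angular": [0, 0, 0]}, {"delta_pos": [0, 0, 0], "angular": [0, 0, 0]}, {"delta_pos": [0, 0, 0], "angular": [0, 0, 0]}])

```text
time_s: 31.65
tcp_pos: [512.7, 132.5, 52.8]
eef_rot: [-2.001, -2.421, 0.004]
ft_force: [-6.8, -2.8, 10.1]
width: 12.7
grasp_force: 53.9
```

```bash
python3 s.py; python3 - <<'E'
from h import *
w=[observe()["wrist_torque"][2]]
for i in range(4): snapshot("side"); w.append(observe()["wrist_torque"][2])
print(w,np.mean(w))
E
```

```text
31.65 [512.67 132.51  52.76] yaw 10.84 12.682150715385367 [-6.79 -2.8  10.09] [-0.65  1.37  0.21] 53.915385603904724 0.25
[np.float64(0.21184935805794267), np.float64(0.2508189553140634), np.float64(0.20321212107043615), np.float64(0.25736530795464685), np.float64(0.2910493389440961)] 0.24285901626823705
```

The load is about 0.1 N m above friction, or roughly 6 N on the cell. That's snug and within what the friction holds, so I'll release the knob and retreat straight up.

>>> send_rows(commands=[{"delta_pos": [0, 0, 0], "angular": [0, 0, 0]}, {"delta_pos": [0, 0, 0], "angular": [0, 0, 0]}, {"delta_pos": [0, 0, 0], "angular": [0, 0, 0]}, {"delta_pos": [0, 0, 0], "angular": [0, 0, 0]}, {"delta_pos": [0, 0, 0], "angular": [0, 0, 0]}, {"delta_pos": [0, 0, 1], "angular": [0, 0, 0]}, {"delta_pos": [0, 0, 2], "angular": [0, 0, 0]}, {"delta_pos": [0, 0, 3], "angular": [0, 0, 0]}], fingers=38)

```text
time_s: 32.85
tcp_pos: [513.1, 133.2, 112.9]
eef_rot: [-2.002, -2.42, 0.001]
ft_force: [-0.7, 0.8, -0.4]
width: 32.4
grasp_force: 0.0
```

>>> send_rows(commands=[{"delta_pos": [0, 0, 4], "angular": [0, 0, 0]}, {"delta_pos": [0, 0, 4], "angular": [0, 0, 0]}, {"delta_pos": [-1, 4, 2], "angular": [0, 0, 0]}, {"delta_pos": [-1, 4, 0], "angular": [0, 0, 0]}, {"delta_pos": [-1, 4, 0], "angular": [0, 0, 0]}, {"delta_pos": [-1, 4, 0], "angular": [0, 0, 0]}, {"delta_pos": [0, 0, 0], "angular": [0, 0, 0]}, {"delta_pos": [0, 0, 0], "angular": [0, 0, 0]}])

```text
time_s: 33.85
tcp_pos: [473.6, 292.9, 212.8]
eef_rot: [2.002, 2.42, 0.0]
ft_force: [-0.0, -0.5, 0.1]
width: 32.6
grasp_force: 0.0
```

```bash
python3 s.py; python3 - <<'E'
from h import *
t=snapshot("top")[:,:,::-1];s=snapshot("side")[:,:,::-1]
o=np.zeros((600,800,3),np.uint8)
o[:300,:400]=cv2.resize(s[200:290,220:340],(400,300),interpolation=cv2.INTER_CUBIC)
o[:300,400:]=cv2.resize(t[232:316,236:348],(400,300),interpolation=cv2.INTER_CUBIC)
o[300:,:400]=cv2.resize(s[270:420,330:530],(400,300),interpolation=cv2.INTER_CUBIC)
o[300:,400:]=cv2.resize(t[215:365,350:550],(400,300),interpolation=cv2.INTER_CUBIC)
cv2.imwrite("pics/end.png",o)
E
```

```text
33.85 [473.63 292.87 212.77] yaw 10.81 32.63101307310672 [-0.04 -0.55  0.13] [-0.04  0.   -0.  ] 0.0 0.015
```

View pics/end.png

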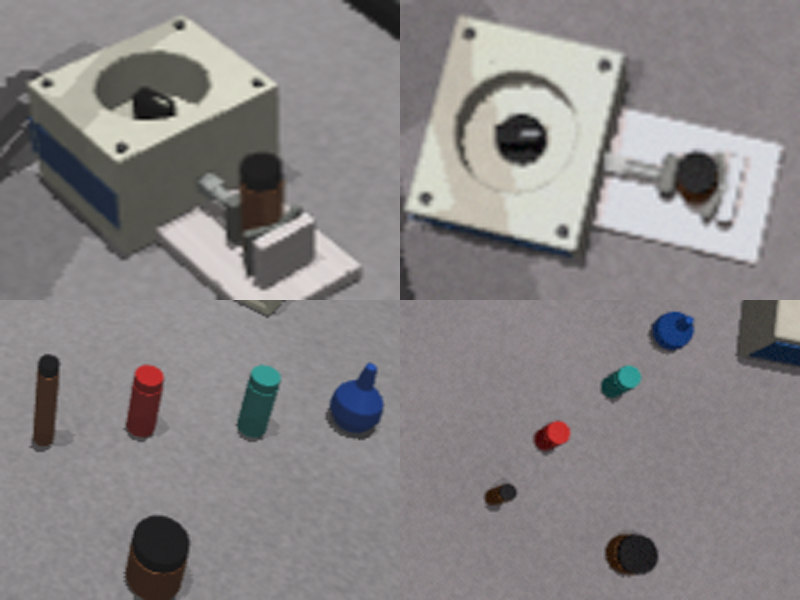

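The jaw holds the cell upright against the V-block. The knob is free, and everything else is standing. Handing in.

```bash
python3 -c "
from station import *
print(sign_off())"
```

```text
the job is handed in; nothing more can be done
None
```

The cell stands upright on the deck, gripped at an estimated 6 N against the V-block, with the knob released and the job handed in at about 34 s; while I picked the cell up, the gripper tilted the red lookalike vial briefly, but it settled back upright, and the listed bystanders in the final check (tube, jar and bulb) looked undisturbed; the reagent bottle wasn't in that check, but the arm never went near it.

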